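Snap the extraction duct's clip shut with pliers

ROBOT

A 7-joint arm with a two-finger parallel gripper is mounted at the origin on the work surface. World frame = base frame: x ahead of the robot, y to its left, z up, the work surface at z = 0. Lengths are in m, angles in rad, forces in N, time in s.
With the tool pointing down it reaches from about 0.4 to 0.85 m from the base axis. Payload 10.4 kg.
Tool frame: the origin (TCP) lies between the finger pads; the fingertips stand ahead of it and the grasp point (between the pads) lies 5 mm behind it (manip.tip_extent is the z of the fingertips in the tool frame, in m); z points along the fingers, y is the line along which they close (so a half turn about z gives the same grasp; the last joint's range is limited). The gripper opens to 85 mm and grips with 20 to 120 N. Pads are 22 mm wide; open, the fingers measure 114 mm over their backs; the gripper's body (76 mm by 85 mm) begins 54 mm behind the grasp point. The pads swing forward as they close: fully open they stand 13 mm farther back than shut.
Start: joints at [-1.132, 0.332, -0.065, 1.46, 0.022, 1.35, -0.088], TCP at [0.278, 0.56, 0.245] pointing down, gripper open.
Joint ranges: [-2.6, 2.6], [-0.5, 2.12], [-1.47, 1.34], [0.16, 2.42], [-1.27, 4.41], [0.06, 2.06], [-2.6, 2.6]. Speed limits (rad/s): [2.22, 2.22, 2.79, 2.79, 3.14, 3.14, 3.14].

INTERFACE

Orientations are given as a unit quaternion [x, y, z, w].
In Python, from workcell import status, viewer, manip gives the robot as it stands.
- The arm moves only by the tool play_rows, never from a script. Its argument "plan" is one flat list of numbers, 7 for each row, row after row: the turn, a rotation vector about the tool's x, y, z in degrees, then the shift along the tool's x, y, z in m, then the opening, from 0 (shut) to 1 (fully open). In form: [ax, ay, az, dx, dy, dz, grip, ax, ay, az, dx, dy, dz, grip, ...]. A call has 1 to 20 rows; each row is the pose to reach, as a shift and turn from the pose commanded when the call began, along the tool's axes at that moment; what a row does not reach only later rows make up. A row lasts 1/8 s, in which the tool goes at most 62.5 mm and 10.7 degrees, less where a joint would pass 70% of its speed; a pose out of reach is approached as far as the arm can. A call with a gripper value outside its range is refused whole. The fingers move at their own pace and stop on an object; "squeeze" is the grip in N (left out, the last holds). Time passes only in rows, so rows that repeat a pose let the fingers close. It gives the time, the measured TCP pose, the force, the opening and the grip force at its end, in the units of the state.
- status.get_obs(): the state, without advancing time (a new reading comes with each control period).
- viewer.camera(name): name is "scene" or "top" or "wrist"; returns the picture (420x560x3 uint8, red, green, blue); there is no depth.
- viewer.camera_model(name): a dict with "fx", "fy", "cx", "cy" (pixels), "D" ([k1, k2, p1, p2, k3] as OpenCV has them; the pictures are not rectified), "R" (3x3) and "t" (3): a world point X has camera coordinates R X + t. Camera axes: x right, y down, z forward; pixel columns grow to the right and rows downward; lengths in m; the calibration is good to about 2 mm. A picture is of the moment at which its call begins: read the wrist's pose just before it. camera_model takes no time and is no camera call; for the wrist camera it gives the pose at the moment of the call.
- manip.hand_in(): hands the job in; it is judged then, once.
The state is a dict: "clock": time; "joint_pos": joint angles; "joint_velocities": joint speeds; "tau": joint torques, N m; "position": TCP position; "ee_rot": TCP orientation; "ft_force": force on the tool from outside, world axes, zero at the start; "torque": the same for the moment, N m; "grip_width": opening from 0.0 (shut) to 1.0 (fully open); "grasp_force": force on a finger pad.
Only numpy, scipy, OpenCV 4.12 (cv2) and the standard library are available. Lean on these libraries where they do the work, as an engineer would, in place of code of your own. Each camera call takes 0.05 s, during which the arm holds its last target. There are 200 camera calls.

TASK

The plastic snap clip on the dust extractor's duct has been left open: take the pliers out of the tray and squeeze the clip's two ears together between their jaws, just hard enough that it clicks shut and stays shut; do not crush the ears and do not press the clip with the gripper itself. Finish with the pliers let go, lying flat on the grey mat, and leave the other things on the desk where they are.

Things in the scene. Friction and masses are not known exactly. Their poses are not given: they have to be found in the camera images.
- pliers_pivot (a point): The pliers: steel, black grips, 190 mm long, 14 mm thick, about 190 g, flat in the tray. Point: centre of the pivot block, half-way up (7 mm above what they lie on). The block is 30 mm across and 22 mm along the pliers, flat-sided; a grasp on it does not work the jaws. At rest +x points along the middle line to the jaws (tips 58 mm ahead), z up. The weight is centred about 48 mm behind the pivot.
- pliers_grips (a point): Point 55 mm behind the pivot (-x), midway between the two straight grips at rest; same axes. The grips run from 30 to 132 mm behind the pivot, each 9 mm wide and 14 mm high; at rest they measure 66 mm over their outsides here and 74 mm at their ends.
- pliers_jaws (a point): Point 45 mm ahead of the pivot, midway between the jaws at rest; same axes. The jaws run from 24 to 58 mm ahead, each 8 mm wide, 12 mm high. The halves cross like scissors and these axes belong to the half with its grip at +y: when squeezed by q (joint pliers_half) the true middle line lies q/2 clockwise, seen from above, from this x.
- pliers_half (a joint): How far the pliers are squeezed, q in rad: 0 = sprung open at rest, up to 0.52. 55 mm behind the pivot the grips measure 66 - 55 q mm over their outsides; 45 mm ahead of it the gap between the jaws is 36 - 45 q mm. A return spring pushes each grip out with about 8 N at rest, 12 N at q = 0.42 (there).
- tray: Grey tool tray, fixed, 240 x 96 mm, walls 24 mm high and 5 mm thick, inside 230 x 86 mm, floor 5 mm above the desk. Origin: centre of its underside; x along its length, the way the pliers' jaws point. The grips nearly fill its width: no fingers fit outside them; beside the pivot block 28 mm are free at each side.
- mat: Thin grey work mat, fixed on the desk, 260 x 260 mm, 2 mm thick, free of other things. Origin: centre of its underside.
- clip_ears (a point): White snap clip round an upright duct pipe beside the dust extractor: two half rings ending in two upright flat ears towards the robot. Point: midway between the ears, 60 mm above the desk; x points to the pipe's axis 47 mm away, z up. Ears: 18 mm high, from 16 mm before this point (tips) to 15 mm past it (ring). Over their outsides they measure 26 mm open (28 at the tips), 17 mm shut.
- duct (a point): On the axis of the upright duct pipe, at the clip's height (60 mm above the desk). The pipe's sleeve is 56 mm and the clip's ring 65 mm in diameter. The duct's elbow passes over the clip to the -y side of this frame, where the extractor's 165 mm high box begins 200 mm from the axis; the elbow's underside is 72 mm above the desk, its top 128 mm.
- clip_left (a joint): How far the clip's half on the +y side has closed, rad: 0 open (-0.005 with play), 0.051 clicked shut. Both halves move together. The snap resists up to about 18 N on the ears (some 26 N on each grip 55 mm behind the pivot, return spring included), then gives; past half-way the clip jumps shut and stays; let go before, it springs open. Over 35 N on an ear crushes it.
- clip_right (a joint): The same for the half on the -y side.
- polish_mid (a point): Bottle of black nail polish, 32 mm diameter, 88 mm tall; a bystander. Point: its middle.
- buffer_mid (a point): Grey buffing block, 95 x 26 x 24 mm; a bystander. Point: its middle.
- brush_mid (a point): Nail brush with a bow handle, 85 x 34 x 47 mm; a bystander. Point: its middle.
- file_mid (a point): Flat nail file, 162 x 20 x 5 mm; a bystander. Point: its middle.
- nippers_mid (a point): Small steel cuticle nippers, 95 x 25 x 8 mm (not the pliers of the job); a bystander. Point: its middle.
- pump_mid (a point): White pump bottle on the marble dish, 44 mm diameter, 142 mm tall; a bystander. Point: its middle.
- jar_mid (a point): White jar with a clear lid on the marble dish, 60 mm diameter, 115 mm tall; a bystander. Point: its middle.

How it is judged:
On the way, in this order (a step that is already met when the one before it is completed fails the run):
1. the pliers' jaws bear on both ears of the clip, which is still open (contact force between pliers and clip_left above 3 N and contact force between pliers and clip_right above 3 N and value of joint clip_left below 0.03 rad).
2. the clip clicks shut between the jaws (value of joint each of clip_left, clip_right above 0.045 rad), for 0.1 s.
At the end, for the whole second after the job is handed in: Both halves of the clip are shut (each at least 0.045 of 0.051 rad); the pliers' pivot is over the mat (within 130 mm of its centre each way), within 16 mm of desk height and flat to 0.1 rad, let go (all of step 2 and x of pliers_pivot in the frame of mat between -0.13 and 0.13 m and y of pliers_pivot in the frame of mat between -0.13 and 0.13 m and height (world z) of pliers_pivot below 0.016 m and angle between pliers_pivot's own z axis and vertical below 0.1 rad); the robot touches nothing.
It fails at once if an ear of the clip is crushed (over 35 N) (contact force between pliers and clip_left above 35 N or contact force between pliers and clip_right above 35 N).
It fails at once if the gripper itself presses the clip (over 2 N) (contact force between any of the arm, the fingers and clip_left above 2 N or contact force between any of the arm, the fingers and clip_right above 2 N).
It fails at once if a bystander is shifted by more than 30 mm (distance of any of polish_mid, buffer_mid, brush_mid, file_mid, nippers_mid, pump_mid, jar_mid from where it was at the start of the episode above 0.03 m).
It also fails if it takes over 58 s, if anything falls off the work surface, if the arm or the gripper's body presses on something with over 40 N, if the wrist force passes 120 N, or if a joint passes its speed limit or range.

## Working session

There is one attempt and no reset: what is moved stays moved. The work goes in short steps, Python scripts to look and compute and a tool call to move; the robot and the scene stay as the last step left them, time stands still between calls to the robot, and variables do not carry over. Pictures are saved under pics/ and viewed, at most 10 in all, crops included, and the job is handed in when it is done.

Besides the shell and the picture viewer there is one more tool, called after "Call:" as a command line: name --argument value ..., lists and objects as JSON in quotes. play_rows: Moves the arm, as the interface text tells. Its arguments: {"type":"object","properties":{"plan":{"type":"array","items":{"type":"number"}},"squeeze":{"type":"number"}},"required":["plan"]}

```bash
mkdir -p pics; ls
cat > h.py <<'E'
import numpy as np, cv2
from workcell import status, viewer, manip
from scipy.spatial.transform import Rotation as R
def cm(name):
    m=viewer.camera_model(name); K=np.array([[m['fx'],0,m['cx']],[0,m['fy'],m['cy']],[0,0,1.]])
    return K,np.array(m['D'],float),np.array(m['R'],float),np.array(m['t'],float)
def px2z(M,uv,z):
    K,D,Rm,t=M
    n=cv2.undistortPoints(np.array(uv,float).reshape(-1,1,2),K,D).reshape(-1,2)
    d=np.c_[n,np.ones(len(n))]@Rm; c=-Rm.T@t
    return c+d*((z-c[2])/d[:,2])[:,None]
def proj(M,X):
    K,D,Rm,t=M
    return cv2.projectPoints(np.array(X,float).reshape(-1,3),cv2.Rodrigues(Rm)[0],t,K,D)[0].reshape(-1,2)
def snap(name,fn):
    im=viewer.camera(name); cv2.imwrite('pics/'+fn,im[:,:,::-1]); return im
E
python3 - <<'E'
from h import *
for n in ('scene','top'):
    im=snap(n,n+'0.png'); M=cm(n); print(n,M[0][0,0],-M[2].T@M[3],M[2][2])
print(status.get_obs(), manip.tip_extent)
a=cv2.imread('pics/top0.png'); cv2.imwrite('pics/top0b.png',cv2.resize(a,(800,600),interpolation=cv2.INTER_CUBIC))
a=cv2.imread('pics/scene0.png'); cv2.imwrite('pics/scene0b.png',cv2.resize(a,(800,600),interpolation=cv2.INTER_CUBIC))
E
```

```text
pics
scene 381.6521750505166 [1.26765852 0.33532991 0.6833829 ] [-0.74988685 -0.21526646 -0.6255638 ]
top 502.39576310393994 [0.33775114 0.1160512  1.48293863] [ 0.14512923  0.00214774 -0.98941038]
{'clock': 0.1, 'joint_pos': array([-1.13157962,  0.332834  , -0.06470819,  1.46079229,  0.02159249,
        1.34986685, -0.08845175]), 'joint_velocities': array([ 0.00069825, -0.00234085, -0.00011325, -0.00097152,  0.00090451,
        0.00071611, -0.00040972]), 'tau': array([ 8.78348037e-04, -6.26746488e+01,  4.86638246e-02, -3.92426348e+01,
        1.62282796e-02,  6.97175492e-03,  6.95032418e-05]), 'position': array([0.27835292, 0.55928052, 0.24461073]), 'ee_rot': array([ 2.28826690e-01,  9.73466991e-01, -5.91011599e-04, -1.18380886e-04]), 'ft_force': array([-0.4008493 , -0.32147955,  0.27156547]), 'torque': array([ 0.00166779, -0.00711564, -0.01636961]), 'grasp_force': 0.0, 'grip_width': 1.0008300334053695} 0.014
```

View pics/top0b.png

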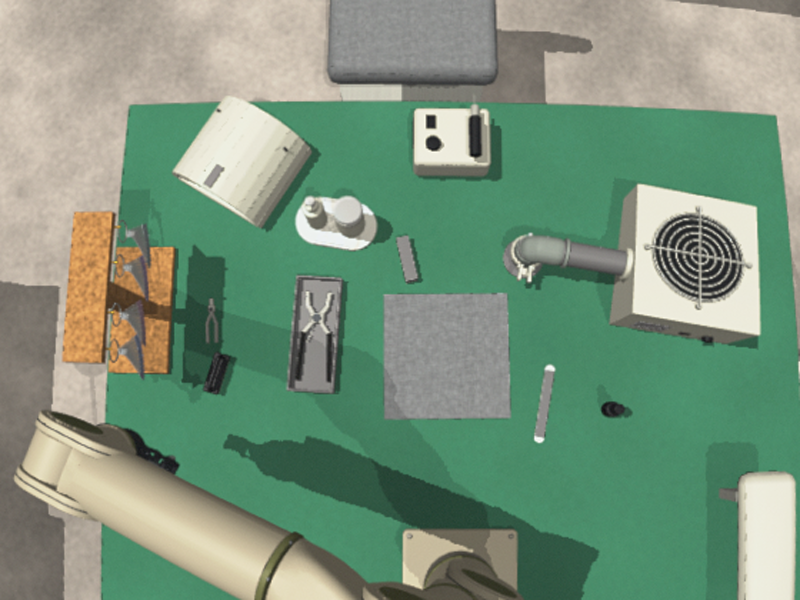

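View pics/scene0b.png

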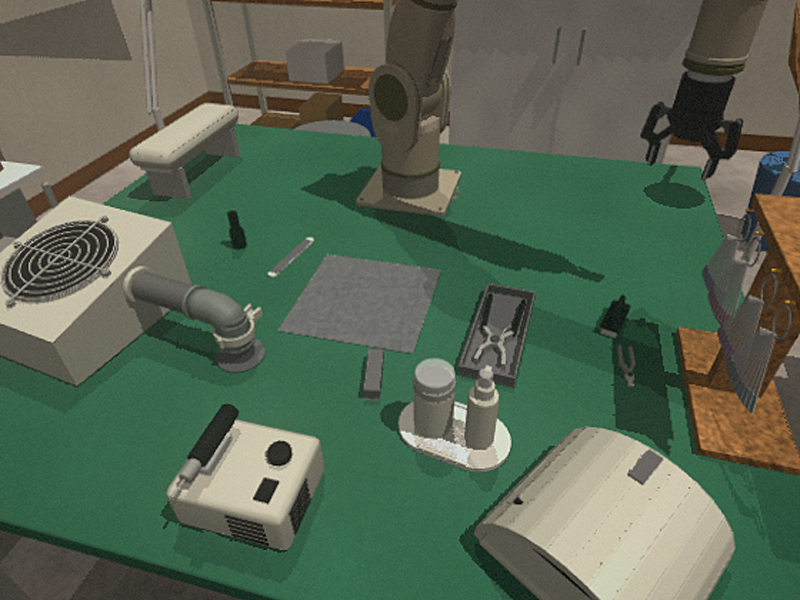

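Top view (at 800x600): pliers in the tray at about (318,318), jaws up. The mat is centred near (447,356), and the clip ears sit near (525,272) in front of the duct. I'll crop both in closer.

Run:
```python
from h import *
a=cv2.imread('pics/top0.png')
# tray crop x 195..245,y 185..280 ; clip crop
A=cv2.resize(a[187:279,195:247],None,fx=6,fy=6,interpolation=cv2.INTER_CUBIC)
B=cv2.resize(a[150:220,335:410],None,fx=6,fy=6,interpolation=cv2.INTER_CUBIC)
h=max(A.shape[0],B.shape[0]); C=np.zeros((h,A.shape[1]+B.shape[1]+6,3),np.uint8)
C[:A.shape[0],:A.shape[1]]=A; C[:B.shape[0],A.shape[1]+6:]=B
cv2.imwrite('pics/crop1.png',C); print(C.shape)
```

```text
(552, 768, 3)
```

View pics/crop1.png

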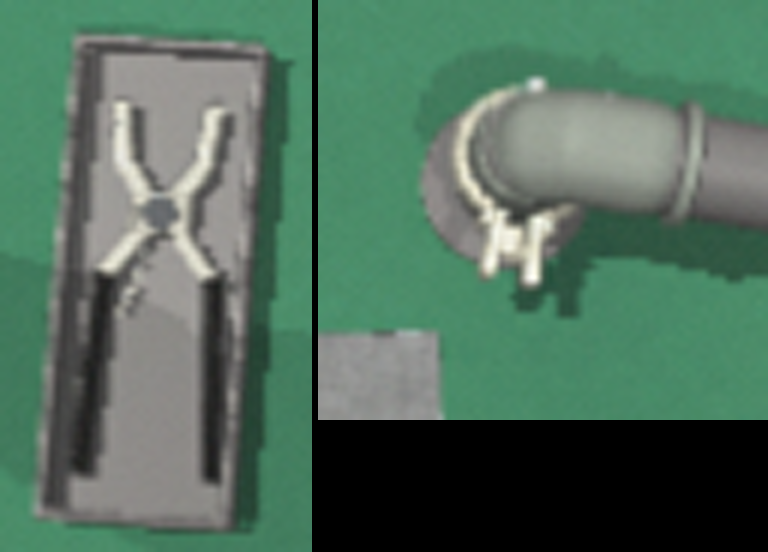

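Run:
```python
from h import *
M=cm('top')
def A(p): return [( (u+.5)/6-.5+195,(v+.5)/6-.5+187) for u,v in p]
def B(p): return [( (u-318+.5)/6-.5+335,(v+.5)/6-.5+150) for u,v in p]
np.set_printoptions(precision=4,suppress=True)
t=px2z(M,A([(78,40),(267,48),(38,515),(228,525)]),.024); print(t, t.mean(0))
for i,j in((0,1),(2,3),(0,2),(1,3)): print(np.linalg.norm(t[i]-t[j]), np.degrees(np.arctan2(*(t[i]-t[j])[[1,0]])))
print('pivot',px2z(M,A([(160,212)]),.019))
p=px2z(M,A([(122,104),(218,112),(84,472),(212,480)]),.018);print(p); d=(p[0]+p[1]-p[2]-p[3])/2; print(np.linalg.norm(d),np.degrees(np.arctan2(d[1],d[0])))
c=px2z(M,B([(488,275),(492,215),(532,282),(540,215)]),.069);print('ears',c,c.mean(0))
m=px2z(M,[(384*.7,294*.7),(507*.7,293*.7),(384*.7,418*.7),(510*.7,417*.7)],.002);print('mat',m.mean(0),m)
```

```text
[[0.6289 0.3399 0.024 ]
 [0.6254 0.246  0.024 ]
 [0.3945 0.353  0.024 ]
 [0.3908 0.2604 0.024 ]] [0.5099 0.2998 0.024 ]
0.09403659173704337 87.8452309302157
0.09265678301494873 87.70028562640748
0.23482903310957232 -3.1866089801876947
0.23509227335945215 -3.5218815077003645
pivot [[0.544  0.2975 0.019 ]]
[[0.598  0.3179 0.018 ]
 [0.5942 0.2701 0.018 ]
 [0.4159 0.3319 0.018 ]
 [0.4127 0.2692 0.018 ]]
0.1818897594915721 -2.0613301224841334
ears [[ 0.6169 -0.1141  0.069 ]
 [ 0.6464 -0.1166  0.069 ]
 [ 0.6137 -0.1353  0.069 ]
 [ 0.6466 -0.1399  0.069 ]] [ 0.6309 -0.1265  0.069 ]
mat [0.4691 0.0274 0.002 ] [[ 0.5961  0.1581  0.002 ]
 [ 0.6003 -0.1002  0.002 ]
 [ 0.3384  0.1554  0.002 ]
 [ 0.3416 -0.1036  0.002 ]]
```

```bash
cat >> h.py <<'E'
np.set_printoptions(precision=4,suppress=True)
def go(pos,yaw):
    """row numbers to bring the TCP to pos, pointing down, tool y at world angle yaw (deg; or +180)"""
    o=status.get_obs(); R0=R.from_quat(o['ee_rot']); best=None
    for y in (yaw,yaw+180):
        a=np.radians(y); ty=np.array([np.cos(a),np.sin(a),0]); tz=np.array([0,0,-1.]); 
        R1=R.from_matrix(np.c_[np.cross(ty,tz),ty,tz]); rv=(R0.inv()*R1).as_rotvec(degrees=True)
        if best is None or np.linalg.norm(rv)<np.linalg.norm(best): best=rv
    print('turn',np.round(best,2),'shift',np.round(R0.inv().apply(np.array(pos)-o['position']),4), 'q7',o['joint_pos'][6])
E
python3 -c "
from h import *
go([.544,.2975,.17],87.4)"
```

```text
turn [ -0.07  -0.01 -23.86] shift [-0.3545 -0.1159  0.0748] q7 -0.08845175391983225
```

Call:
play_rows --plan '[0,0,-24,-0.3545,-0.116,0.075,0.52,0,0,-24,-0.3545,-0.116,0.075,0.52,0,0,-24,-0.3545,-0.116,0.075,0.52,0,0,-24,-0.3545,-0.116,0.075,0.52,0,0,-24,-0.3545,-0.116,0.075,0.52,0,0,-24,-0.3545,-0.116,0.075,0.52,0,0,-24,-0.3545,-0.116,0.075,0.52,0,0,-24,-0.3545,-0.116,0.075,0.52,0,0,-24,-0.3545,-0.116,0.075,0.52,0,0,-24,-0.3545,-0.116,0.075,0.52,0,0,-24,-0.3545,-0.116,0.075,0.52]' --squeeze 80

```text
clock: 1.48
position: [0.5436, 0.2987, 0.1706]
ee_rot: [0.021, 1.0, 0.0, 0.0]
ft_force: [-0.1, -0.3, 0.8]
grip_width: 0.516
grasp_force: 0.0
```

Run:
```python
from h import *
o=status.get_obs();print(o['position'],o['ee_rot'],o['grip_width'],o['clock'])
M=cm('wrist');np.savez('w1.npz',K=M[0],D=M[1],R=M[2],t=M[3])
im=snap('wrist','w1.png')
print(-M[2].T@M[3],M[2][2]); print(proj(M,[[.544,.2975,.019],[.63,.34,.024]]))
cv2.imwrite('pics/w1b.png',cv2.resize(cv2.imread('pics/w1.png'),(800,600),interpolation=cv2.INTER_CUBIC))
```

```text
[0.5436 0.2987 0.1706] [0.0207 0.9998 0.0002 0.0001] 0.51555433144432 1.475
[0.4686 0.3017 0.2992] [ 0.2938 -0.0121 -0.9558]
[[274.2716 193.6111]
 [320.4175 276.3527]]
```

View pics/w1b.png

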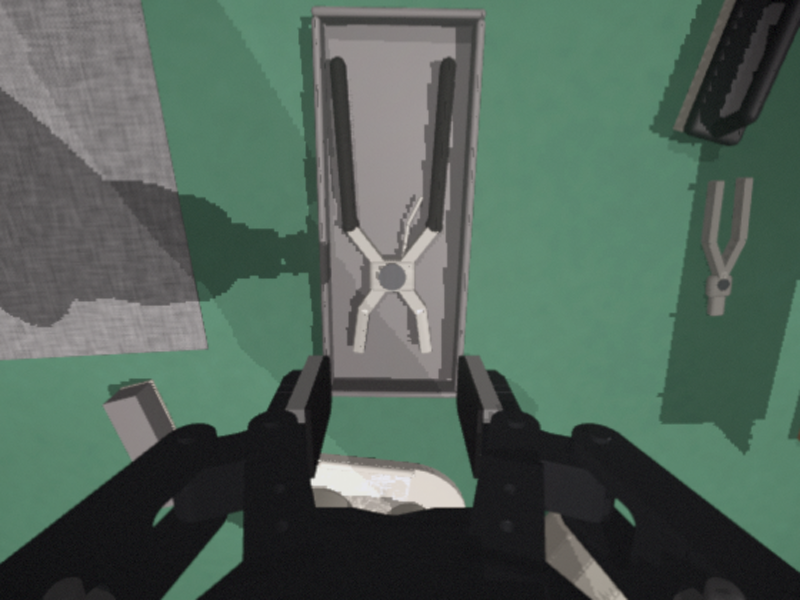

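Wrist view: pivot at (391,276), grip ends at (338,62) and (448,62), jaw tips at (359,350) and (425,350). The pivot matches the top-view estimate.

Run:
```python
from h import *
M=cm('wrist')
f=.7
p=px2z(M,np.array([(391.5,276),(338,62),(448,62),(359,350),(425,350)])*f,.019);print(p)
d=(p[3]+p[4]-p[1]-p[2])/2;a=np.degrees(np.arctan2(d[1],d[0]));print(np.linalg.norm(d),a)
go([p[0][0],p[0][1],.02],90+a)
```

```text
[[0.5437 0.297  0.019 ]
 [0.4162 0.272  0.019 ]
 [0.4189 0.3347 0.019 ]
 [0.5954 0.2724 0.019 ]
 [0.5973 0.3178 0.019 ]]
0.17903171723096517 -2.624016102371318
turn [0.02 0.01 0.22] shift [ 0.     -0.0014  0.1505] q7 0.9729561874619744
```

Call:
play_rows --plan '[0,0,0,0,-0.0015,0.05,0.52,0,0,0,0,-0.0015,0.1,0.52,0,0,0,0,-0.0015,0.135,0.52,0,0,0,0,-0.0015,0.149,0.52,0,0,0,0,-0.0015,0.149,0.52,0,0,0,0,-0.0015,0.149,0.2,0,0,0,0,-0.0015,0.149,0.2,0,0,0,0,-0.0015,0.149,0.2,0,0,0,0,-0.0015,0.149,0.2,0,0,0,0,-0.0015,0.149,0.2,0,0,0,0,-0.0015,0.149,0.2]' --squeeze 80

```text
clock: 2.9
position: [0.5452, 0.2972, 0.0234]
ee_rot: [0.021, 1.0, 0.001, 0.001]
ft_force: [-1.0, 0.2, 6.8]
grip_width: 0.325
grasp_force: 78.7
```

Call:
play_rows --plan '[0,0,0,0,0,-0.03,0.2,0,0,0,0,0,-0.08,0.2,0,0,0,0.01,-0.05,-0.08,0.2,0,0,0,0.02,-0.1,-0.08,0.2,0,0,0,0.03,-0.15,-0.08,0.2,0,0,0,0.04,-0.2,-0.08,0.2,0,0,0,0.045,-0.25,-0.08,0.2,0,0,0,0.045,-0.267,-0.06,0.2,0,0,0,0.045,-0.267,-0.03,0.2,0,0,0,0.045,-0.267,-0.01,0.2,0,0,0,0.045,-0.267,-0.001,0.2,0,0,0,0.045,-0.267,-0.001,0.2]'

```text
clock: 4.4
position: [0.4877, 0.0315, 0.0225]
ee_rot: [0.021, 1.0, 0.0, -0.0]
ft_force: [-0.1, -0.1, -1.4]
grip_width: 0.32
grasp_force: 78.6
```

Run:
```python
from h import *
o=status.get_obs();print(o['position'],o['ee_rot'],o['ft_force'],o['grip_width'],o['grasp_force'])
snap('wrist','w2.png')
```

```text
[0.4877 0.0315 0.0225] [ 0.0214  0.9998  0.     -0.0001] [-0.0722 -0.094  -1.4055] 0.32019056889827885 78.5737966094166
```

View pics/w2.png

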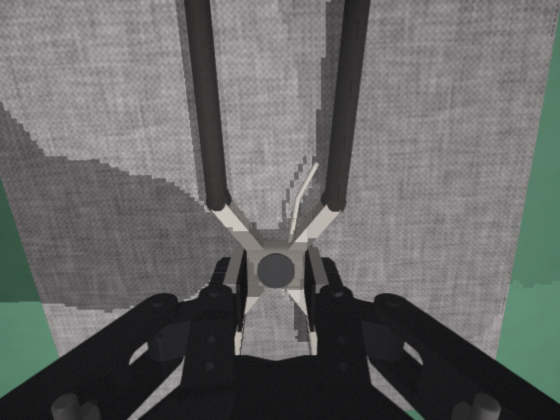

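Call:
play_rows --plan '[0,0,0,0,0,0.0018,0.2,0,0,0,0,0,0.0018,0.6,0,0,0,0,0,0.0018,0.6,0,0,0,0,0,0.0018,0.6,0,0,0,0,0,-0.04,0.6,0,0,0,0,0,-0.08,1,0,0,0,0.0565,0,-0.1,1,0,0,0,0.0565,0,-0.1,1,0,0,0,0.0565,0,-0.1,1]'

```text
clock: 5.58
position: [0.4316, 0.034, 0.1226]
ee_rot: [0.021, 1.0, 0.0, 0.001]
ft_force: [0.1, -0.4, 0.2]
grip_width: 0.999
grasp_force: 0.0
```

Run:
```python
from h import *
o=status.get_obs();print(o['position'],o['ee_rot'],o['ft_force'],o['grip_width'],o['clock'])
M=cm('wrist'); snap('wrist','w3.png'); print(-M[2].T@M[3],M[2][2]); np.savez('w3.npz',K=M[0],D=M[1],R=M[2],t=M[3])
cv2.imwrite('pics/w3b.png',cv2.resize(cv2.imread('pics/w3.png'),(800,600),interpolation=cv2.INTER_CUBIC))
```

```text
[0.4316 0.034  0.1226] [0.0214 0.9998 0.0003 0.0006] [ 0.1102 -0.382   0.1787] 0.9992900966309568 5.575
[0.3565 0.0371 0.2511] [ 0.2948 -0.0125 -0.9555]
```

View pics/w3b.png

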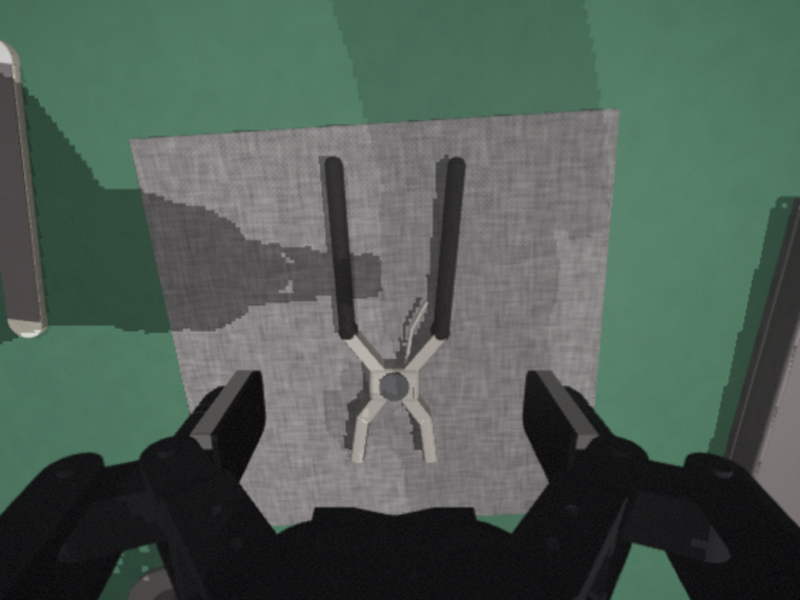

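Pliers lie on the mat: pivot (394.5,387), grip ends (333,163) and (457,163), jaw tips (358,461) and (431,461).

Run:
```python
from h import *
M=cm('wrist')
f=.7
p=px2z(M,np.array([(394.5,387),(333,163),(457,163),(358,461),(431,461)])*f,.016);print(p)
d=(p[3]+p[4]-p[1]-p[2])/2;L=np.linalg.norm(d);d/=L;a=np.degrees(np.arctan2(d[1],d[0]));print(L,a)
g=p[0]-.055*d; print(g)
go([g[0],g[1],.0155],90+a)
# pad tips as seen
K,D,Rm,t=M
for s in (1,-1):
  for z in (.0,.007,.014): print(s,z,proj(M,status.get_obs()['position']+np.array([0,s*.0425,-z]))/.7)
```

```text
[[0.4877 0.032  0.016 ]
 [0.359  0.0061 0.016 ]
 [0.3616 0.0691 0.016 ]
 [0.5388 0.0069 0.016 ]
 [0.5408 0.0527 0.016 ]]
0.17965575664437042 -2.4885766753664584
[0.4328 0.0344 0.016 ]
turn [0.   0.02 0.03] shift [-0.001   0.0005  0.1067] q7 1.348406557438788
1 0.0 [[524.0483 390.9739]]
1 0.007 [[518.2845 380.572 ]]
1 0.014 [[513.0076 371.0497]]
-1 0.0 [[264.4386 400.7686]]
-1 0.007 [[270.1019 390.0131]]
-1 0.014 [[275.2902 380.1607]]
```

Call:
play_rows --plan '[0,0,0,-0.001,0.0005,0.05,1,0,0,0,-0.001,0.0005,0.09,1,0,0,0,-0.001,0.0005,0.111,1,0,0,0,-0.001,0.0005,0.111,0.85,0,0,0,-0.001,0.0005,0.111,0.78,0,0,0,-0.001,0.0005,0.111,0.74,0,0,0,-0.001,0.0005,0.111,0.74,0,0,0,-0.001,0.0005,0.111,0.74]' --squeeze 30

```text
clock: 6.62
position: [0.4327, 0.0344, 0.0118]
ee_rot: [0.021, 1.0, 0.0, 0.001]
ft_force: [-0.4, 0.5, 2.1]
grip_width: 0.744
grasp_force: 7.5
```

Call:
play_rows --plan '[0,0,0,0,0,-0.02,0.74,0,0,0,0,0,-0.05,0.74,0,0,0,0,0,-0.09,0.74,0,0,0,-0.03,-0.02,-0.13,0.74,0,0,0,-0.07,-0.04,-0.16,0.74,0,0,0,-0.1,-0.06,-0.19,0.74,0,0,0,-0.13,-0.078,-0.19,0.74,0,0,0,-0.13,-0.078,-0.19,0.74,0,0,0,-0.13,-0.078,-0.19,0.74]'

```text
clock: 7.75
position: [0.5581, -0.0488, 0.2008]
ee_rot: [0.021, 1.0, 0.0, -0.001]
ft_force: [0.3, 0.2, -2.9]
grip_width: 0.737
grasp_force: 7.3
```

Run:
```python
from h import *
o=status.get_obs();print(o['position'],o['ee_rot'],o['ft_force'],o['grip_width'],o['clock'])
M=cm('wrist'); snap('wrist','w4.png'); print(-M[2].T@M[3],M[2][2]); np.savez('w4.npz',K=M[0],D=M[1],R=M[2],t=M[3])
print(proj(M,[.631,-.1265,.069])/.7)
cv2.imwrite('pics/w4b.png',cv2.resize(cv2.imread('pics/w4.png'),(800,600),interpolation=cv2.INTER_CUBIC))
```

```text
[ 0.5581 -0.0488  0.2008] [ 0.0214  0.9998  0.0001 -0.0007] [ 0.3209  0.1829 -2.9422] 0.7371618594722137 7.75
[ 0.4833 -0.0457  0.3295] [ 0.2924 -0.0126 -0.9562]
[[280.9419 395.2417]]
```

View pics/w4b.png

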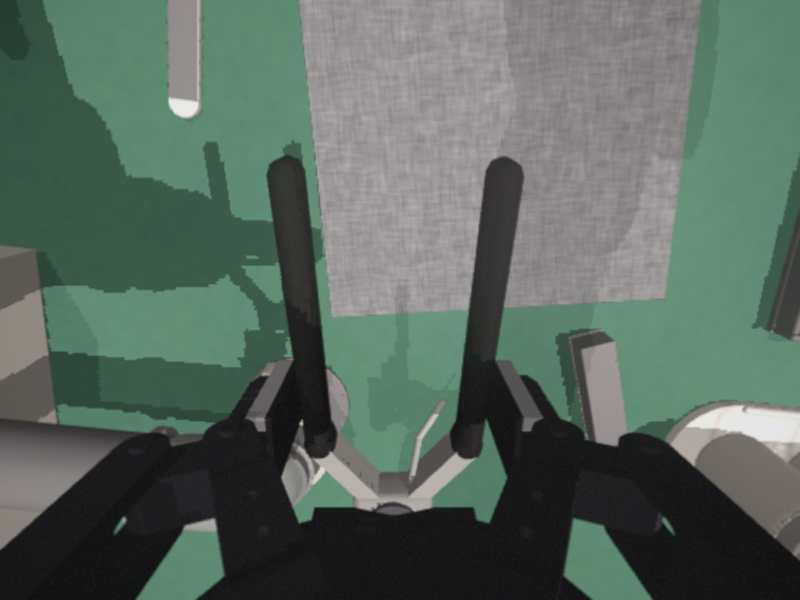

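Pliers are held firmly between the fingers, with the ears hidden behind the left finger near (281,395). I'll move so that they show between the grips.

Call:
play_rows --plan '[0,0,0,-0.04,-0.035,0,0.74,0,0,0,-0.085,-0.0745,0,0.74,0,0,0,-0.085,-0.0745,0,0.74,0,0,0,-0.085,-0.0745,0,0.74,0,0,0,-0.085,-0.0745,0,0.74]'

```text
clock: 8.43
position: [0.6401, -0.1257, 0.2017]
ee_rot: [0.021, 1.0, 0.001, 0.0]
ft_force: [-0.5, 1.0, -1.9]
grip_width: 0.74
grasp_force: 7.3
```

Run:
```python
from h import *
o=status.get_obs();print(o['position'],o['ee_rot'],o['ft_force'],o['grip_width'],o['clock'])
M=cm('wrist'); snap('wrist','w5.png'); print(-M[2].T@M[3],M[2][2]); np.savez('w5.npz',K=M[0],D=M[1],R=M[2],t=M[3])
u=(proj(M,[.631,-.1265,.069])[0]).astype(int); print(u)
x0,y0=u[0]-67,u[1]-50
cv2.imwrite('pics/w5c.png',cv2.resize(cv2.imread('pics/w5.png')[y0:y0+100,x0:x0+134],None,fx=5,fy=5,interpolation=cv2.INTER_CUBIC)); print(x0,y0)
```

```text
[ 0.6401 -0.1257  0.2017] [0.0206 0.9998 0.0006 0.0002] [-0.5315  1.0283 -1.882 ] 0.7395636423338972 8.425
[ 0.5651 -0.1228  0.3303] [ 0.294  -0.0114 -0.9557]
[274 188]
207 138
```

View pics/w5c.png

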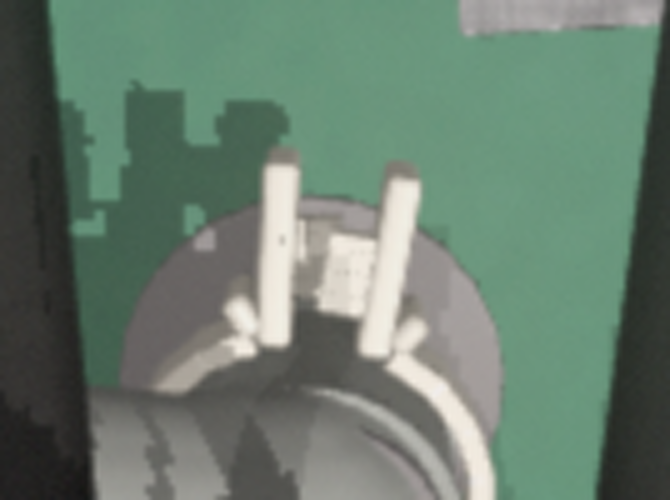

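Ear tops in the crop: left ear tip edge (264–298,166) and end (258–290,346); right ear tip (388–419,179) and end (360–390,356).

Run:
```python
from h import *
M=cm('wrist')
C=lambda p: [((u+.5)/5-.5+207,(v+.5)/5-.5+138) for u,v in p]
p=px2z(M,C([(264,166),(298,166),(258,346),(290,346),(388,178),(419,180),(360,355),(390,357)]),.069)[:,:2];print(p)
print('widths tip,end',np.linalg.norm(p[0]-p[5]),np.linalg.norm(p[2]-p[7]))
tip=(p[0]+p[1]+p[4]+p[5])/4; end=(p[2]+p[3]+p[6]+p[7])/4; d=end-tip;L=np.linalg.norm(d);d/=L
a=np.degrees(np.arctan2(d[1],d[0])); ear=tip+.016*d; print(tip,end,L,a,'ear',ear,'axis',ear+.047*d)
for b in (.104,.165): 
  g=ear-b*d; print(b,g); go([g[0],g[1],.063],90+a)
```

```text
[[ 0.6149 -0.1385]
 [ 0.6152 -0.1327]
 [ 0.647  -0.1413]
 [ 0.6473 -0.1357]
 [ 0.6179 -0.1174]
 [ 0.6184 -0.1121]
 [ 0.6494 -0.1234]
 [ 0.65   -0.1181]]
widths tip,end 0.02657566992355606 0.023419960701111117
[ 0.6166 -0.1252] [ 0.6484 -0.1296] 0.03214509245486167 -7.9807887734205964 ear [ 0.6324 -0.1274] axis [ 0.679  -0.1339]
0.104 [ 0.5295 -0.1129]
turn [0.06 0.03 5.62] shift [0.1112 0.0081 0.1388] q7 1.7535654414375381
0.165 [ 0.469  -0.1045]
turn [0.06 0.03 5.62] shift [0.172  0.0141 0.1388] q7 1.7535654414375381
```

Call:
play_rows --plan '[0,0,2,0.06,0.005,0,0.74,0,0,5.6,0.12,0.01,0,0.74,0,0,5.6,0.172,0.014,0,0.74,0,0,5.6,0.172,0.014,0.02,0.74,0,0,5.6,0.172,0.014,0.06,0.74,0,0,5.6,0.172,0.014,0.11,0.74,0,0,5.6,0.172,0.014,0.1385,0.74,0,0,5.6,0.172,0.014,0.1385,0.74,0,0,5.6,0.172,0.014,0.1385,0.74]'

```text
clock: 9.6
position: [0.4701, -0.1057, 0.0643]
ee_rot: [0.07, 0.998, 0.0, 0.001]
ft_force: [0.2, 0.3, -1.5]
grip_width: 0.743
grasp_force: 7.3
```

Run:
```python
from h import *
o=status.get_obs();print(o['position'],R.from_quat(o['ee_rot']).as_matrix()[:,1],o['ft_force'],o['grip_width'],o['clock'])
snap('top','t6.png'); snap('scene','s6.png')
X=[.60,-.12,.06]; out=[]
for n,f,h,w in(('top','t6',75,65),('scene','s6',75,65)):
    u=proj(cm(n),X)[0].astype(int); x0,y0=u[0]-w//2,u[1]-h//2; print(n,x0,y0)
    out.append(cv2.resize(cv2.imread(f'pics/{f}.png')[y0:y0+h,x0:x0+w],None,fx=6,fy=6,interpolation=cv2.INTER_CUBIC))
cv2.imwrite('pics/c6.png',np.hstack(out))
```

```text
[ 0.4701 -0.1057  0.0643] [0.1397 0.9902 0.0005] [ 0.1557  0.3284 -1.454 ] 0.7428676027167371 9.6
top 332 164
scene 151 175
```

View pics/c6.png

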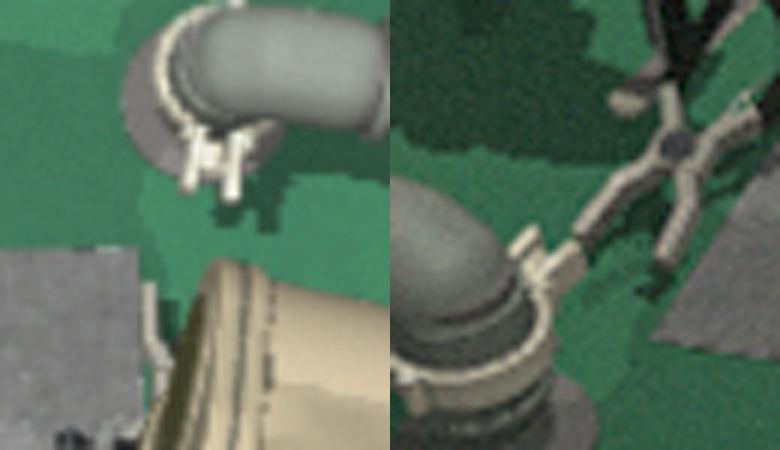

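Scene crop: the jaws straddle the ears' line, with tips at about (585,230) and (665,255) and the pivot at (677,143). I'll compare those with the expected projections.

Run:
```python
from h import *
M=cm('scene'); o=status.get_obs(); T=o['position']; a=np.radians(-8.03); d=np.array([np.cos(a),np.sin(a),0]); n=np.array([-d[1],d[0],0])
C=lambda X:(proj(M,X)-[151,175]+.5)*6-.5+[390,0]
for dz in(-.006,-.0028,0.001):
  c=T+[0,0,dz]; piv=c+.055*d
  print(dz,C([piv+[0,0,.007], piv+.058*d+n*.0205+[0,0,0], piv+.058*d-n*.0205]).round(0).tolist())
ear=np.array([.6324,-.1274,.069]); print('ear tips',C([ear-.016*d+n*.0135,ear-.016*d-n*.0135]))
tt=np.array(C([T+.113*d])[0]); print(C([T+.113*d+.01*d])[0]-tt, C([T+.113*d+.01*n])[0]-tt)
g=ear-.104*d; go([g[0],g[1],.0630],81.97)
g=ear-.120*d; go([g[0],g[1],.0630],81.97)
```

```text
-0.006 [[673.0, 118.0], [642.0, 215.0], [563.0, 193.0]]
-0.0028 [[672.0, 112.0], [641.0, 209.0], [562.0, 187.0]]
0.001 [[671.0, 105.0], [639.0, 203.0], [560.0, 180.0]]
ear tips [[580.1975 240.1669]
 [526.9148 224.7486]]
[-13.345   13.3277] [19.3738  5.447 ]
turn [ 0.04  0.17 -0.02] shift [-0.0594  0.0013  0.0016] q7 1.6381069915084672
turn [ 0.04  0.17 -0.02] shift [-0.0434  0.0013  0.0016] q7 1.6381069915084672
```

The pliers appear lower than expected, so they've probably drooped or slipped in the grasp. I'll fit their pose in the hand from the w4 readings.

```bash
cat > fit.py <<'E'
from h import *
from scipy.optimize import least_squares
def load(f): z=np.load(f); return z['K'],z['D'],z['R'],z['t']
M3=load('w3.npz'); P=px2z(M3,np.array([(394.5,387),(333,163),(457,163),(348,335),(440,335)])*.7,.016)
piv=P[0]; b=np.radians(-2.49); d=np.array([np.cos(b),np.sin(b)]); n=np.array([-d[1],d[0]])
loc=np.array([[(p-piv)[:2]@d,(p-piv)[:2]@n] for p in P]); print('local',loc)
def fit(M,T,yaw,uv,q,w):
    a=np.radians(yaw); Rz=R.from_euler('z',a)
    def model(v):
        L=[]
        for i,(x,y) in enumerate(loc):
            s=0 if i==0 else (1 if y<0 else -1)*q/2   # grips rotate inward (behind pivot)
            s=-s
            X=np.array([x*np.cos(s)-y*np.sin(s), x*np.sin(s)+y*np.cos(s),.007]); L.append(X)
        L=np.array(L); L=R.from_euler('yz',[v[3],v[4]]).apply(L-[-.055,0,0])+[v[0],v[1],v[2]]
        return Rz.apply(L)+T
    r=least_squares(lambda v:((proj(M,model(v))-uv)*w[:,None]).ravel(),np.zeros(5)); return r.x,proj(M,model(r.x))-uv
if __name__=='__main__':
    T=np.array([.5581,-.0488,.2008]); uv=np.array([(393,508),(287,160),(504,160),(318,445),(468,445)])*.7
    for q in(0,.03,.06,.09): 
        v,e=fit(load('w4.npz'),T,-2.49,uv,q,np.array([.5,1,1,1,1])); print(q,'dx dy dz(mm)',v[:3]*1e3,'pitch,yaw deg',np.degrees(v[3:]),'rms px',np.sqrt((e**2).mean()))
E
python3 fit.py
```

```text
local [[ 0.      0.    ]
 [-0.1278 -0.0315]
 [-0.1278  0.0316]
 [-0.0333 -0.0266]
 [-0.0334  0.026 ]]
0 dx dy dz(mm) [ -0.875    0.2035 -11.1356] pitch,yaw deg [-0.0993 -0.1362] rms px 2.6907604874777413
0.03 dx dy dz(mm) [-1.2622  0.1931 -8.6562] pitch,yaw deg [ 3.9131 -0.1239] rms px 1.9821907697902674
0.06 dx dy dz(mm) [-1.9533  0.1823 -5.7681] pitch,yaw deg [ 7.8052 -0.1108] rms px 1.3233515319508415
0.09 dx dy dz(mm) [-2.9237  0.1713 -2.5206] pitch,yaw deg [11.5476 -0.097 ] rms px 0.8022213752720615
```

Fit: nose-down by about 8°, since the weight sits ahead of the grasp. I'll lay the pliers back on the mat and regrasp about 6 mm further forward, at the balance point.

Call:
play_rows --plan '[0,0,0,0.02,0.03,-0.01,0.74,0,0,0,0.04,0.08,-0.01,0.74,0,0,0,0.0565,0.12,-0.005,0.74,0,0,0,0.0565,0.1335,0.015,0.74,0,0,0,0.0565,0.1335,0.035,0.74,0,0,0,0.0565,0.1335,0.051,0.74,0,0,0,0.0565,0.1335,0.051,0.74,0,0,0,0.0565,0.1335,0.051,0.8,0,0,0,0.0565,0.1335,0.051,1,0,0,0,0.0565,0.1335,0.051,1,0,0,0,0.0505,0.1335,0.053,1,0,0,0,0.0505,0.1335,0.053,0.85,0,0,0,0.0505,0.1335,0.053,0.78,0,0,0,0.0505,0.1335,0.053,0.74,0,0,0,0.0505,0.1335,0.053,0.74,0,0,0,0.0505,0.1335,0.053,0.74]'

```text
clock: 11.7
position: [0.4384, 0.0337, 0.0103]
ee_rot: [0.07, 0.998, 0.0, 0.0]
ft_force: [-0.3, 1.0, 7.3]
grip_width: 0.747
grasp_force: 11.3
```

Run:
```python
from h import *
o=status.get_obs();print(o['position'],R.from_quat(o['ee_rot']).as_matrix()[:,1],o['ft_force'],o['grip_width'],o['grasp_force'],o['clock'])
M=cm('wrist'); np.savez('w7.npz',K=M[0],D=M[1],R=M[2],t=M[3],T=o['position']); snap('wrist','w7.png')
```

```text
[0.4384 0.0337 0.0103] [0.1402 0.9901 0.0007] [-0.343   1.037   7.2738] 0.7472104395995015 11.266088336706161 11.7
```

Call:
play_rows --plan '[0,0,0,0,0,-0.01,0.74,0,0,0,0,0,-0.03,0.74,0,0,0,-0.02,-0.03,-0.051,0.74,0,0,0,-0.04,-0.08,-0.051,0.74,0,0,0,-0.06,-0.12,-0.051,0.74,0,0,0,-0.0647,-0.1324,-0.051,0.74,0,0,0,-0.0647,-0.1324,-0.051,0.74,0,0,0,-0.0647,-0.1324,-0.051,0.74]'

```text
clock: 12.75
position: [0.4831, -0.1053, 0.0607]
ee_rot: [0.069, 0.998, 0.0, -0.0]
ft_force: [0.3, 0.5, -1.7]
grip_width: 0.741
grasp_force: 8.0
```

Run:
```python
from h import *
o=status.get_obs();print(o['position'],R.from_quat(o['ee_rot']).as_matrix()[:,1],o['ft_force'],o['grip_width'],o['grasp_force'],o['clock'])
M=cm('wrist'); np.savez('w8.npz',K=M[0],D=M[1],R=M[2],t=M[3],T=o['position']); snap('wrist','w8.png'); snap('scene','s8.png')
a=cv2.imread('pics/w7.png')[90:370,180:370];b=cv2.imread('pics/w8.png')[90:370,180:370]
x0,y0=150,180
s=cv2.resize(cv2.imread('pics/s8.png')[y0:y0+70,x0:x0+65],None,fx=6,fy=6,interpolation=cv2.INTER_CUBIC)
W=np.zeros((560+0,390+390,3),np.uint8); 
W[:280,:190]=a; W[:280,195:385]=b; W[:420,390:780]=s
w=cv2.resize(cv2.imread('pics/w8.png'),(370,277)); W[282:559,:370]=w
cv2.imwrite('pics/m8.png',W)
```

```text
[ 0.4831 -0.1053  0.0607] [0.1386 0.9903 0.0007] [ 0.297   0.5423 -1.7423] 0.7410866524636908 8.016728013753891 12.75
```

View pics/m8.png

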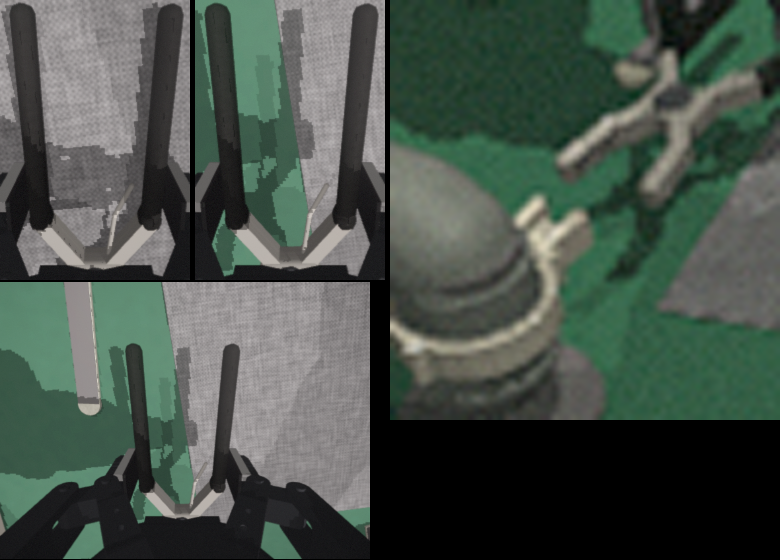

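The grips sit at the same pixels in hand (w8) as flat on the mat (w7), so the pliers are now level. Scene crop: tips at about (570,170) and (652,192), pivot (672,98).

Run:
```python
from h import *
z=np.load('w7.npz');M7=(z['K'],z['D'],z['R'],z['t']);T7=z['T']
a7=np.radians(-8.05); d=np.array([np.cos(a7),np.sin(a7)]);n=np.array([-d[1],d[0]])
for nm,uv,zz in(('w7',[(202,98),(350,98),(220,308),(330,308)],.016),):
    p=px2z(M7,uv,zz)[:,:2]-T7[:2]; print('rel TCP (along,across) mm',np.c_[p@d,p@n]*1e3)
M=cm('scene'); o=status.get_obs(); T=o['position']; a=np.radians(-7.97); d=np.array([np.cos(a),np.sin(a),0]); n=np.array([-d[1],d[0],0])
C=lambda X:(proj(M,X)-[150,180]+.5)*6-.5+[390,0]
for p in(.047,.050):
  piv=T+[0,0,-.0013]+p*d
  print(p,C([piv+[0,0,.007], piv+.058*d+n*.0205, piv+.058*d-n*.0205]).round(0).tolist())
ear=np.array([.6324,-.1274,.069]); print('ear tips top',C([ear-.016*d+n*.0133,ear-.016*d-n*.0133]).round(0))
g=ear-.090*d; print(g); go([g[0],g[1],.0610],82.03)
```

```text
rel TCP (along,across) mm [[-79.0194 -27.6348]
 [-79.0183  27.8469]
 [ 12.788  -25.7167]
 [ 12.7972  25.1046]]
0.047 [[677.0, 93.0], [646.0, 191.0], [567.0, 169.0]]
0.05 [[674.0, 97.0], [642.0, 195.0], [563.0, 173.0]]
ear tips top [[586. 210.]
 [533. 195.]]
[ 0.5433 -0.1149  0.069 ]
turn [ 0.03 -0.02  0.03] shift [-0.0607 -0.0012 -0.0003] q7 1.6451797963155266
```

Call:
play_rows --plan '[0,0,0,-0.012,-0.0012,0,0.74,0,0,0,-0.025,-0.0012,0,0.74,0,0,0,-0.036,-0.0012,0,0.74,0,0,0,-0.046,-0.0012,0,0.74,0,0,0,-0.0507,-0.0012,0,0.74,0,0,0,-0.0507,-0.0012,0,0.74,0,0,0,-0.0507,-0.0012,0,0.74]'

```text
clock: 13.72
position: [0.5335, -0.1149, 0.0608]
ee_rot: [0.07, 0.998, 0.0, 0.0]
ft_force: [0.4, 1.2, -1.3]
grip_width: 0.738
grasp_force: 8.1
```

Run:
```python
from h import *
o=status.get_obs();print(o['position'],R.from_quat(o['ee_rot']).as_matrix()[:,1],o['ft_force'],o['torque'],o['grip_width'],o['grasp_force'],o['clock'])
d=np.array([np.cos(np.radians(-8)),np.sin(np.radians(-8))]);n=np.array([-d[1],d[0]])
r=np.array([.6324,-.1274])-o['position'][:2]; print(r@d,r@n)
snap('scene','s9.png')
```

```text
[ 0.5335 -0.1149  0.0608] [0.1401 0.9901 0.0003] [ 0.4031  1.1858 -1.2997] [ 0.2087 -0.1717  0.0965] 0.7379885151664172 8.125351220369339 13.725
0.09971854487570384 0.0014024531536050509
```

Call:
play_rows --plan '[0,0,0,0,0.0013,0,0.74,0,0,0,0,0.0013,0,0.74,0,0,0,0,0.0013,-0.0003,0.72,0,0,0,0,0.0013,-0.0007,0.7,0,0,0,0,0.0013,-0.001,0.68,0,0,0,0,0.0013,-0.0014,0.66,0,0,0,0,0.0013,-0.0014,0.66,0,0,0,0,0.0013,-0.0014,0.66]' --squeeze 38

```text
clock: 14.78
position: [0.5333, -0.1131, 0.062]
ee_rot: [0.07, 0.998, 0.0, -0.001]
ft_force: [-4.0, 5.0, -2.4]
grip_width: 0.663
grasp_force: 15.7
```

Call:
play_rows --plan '[0,0,0,0.0005,0.001,0,0.66,0,0,0,0.0005,0.001,0,0.65,0,0,0,0.0005,0.001,-0.0003,0.64,0,0,0,0.0005,0.001,-0.0003,0.64]' --squeeze 38

```text
clock: 15.28
position: [0.5328, -0.1127, 0.0623]
ee_rot: [0.07, 0.998, 0.0, -0.001]
ft_force: [-4.4, 2.7, -2.6]
grip_width: 0.646
grasp_force: 21.9
```

Call:
play_rows --plan '[0,0,0,0.0003,0.0005,0,0.63,0,0,0,0.0003,0.0005,-0.0004,0.62,0,0,0,0.0003,0.0005,-0.0004,0.61,0,0,0,0.0003,0.0005,-0.0008,0.6,0,0,0,0.0003,0.0005,-0.0008,0.6]' --squeeze 38

```text
clock: 15.9
position: [0.5314, -0.1123, 0.0626]
ee_rot: [0.071, 0.998, 0.0, -0.002]
ft_force: [-8.6, 3.2, -1.2]
grip_width: 0.602
grasp_force: 28.5
```

Call:
play_rows --plan '[0,0,0,0.0003,0.0005,0,0.59,0,0,0,0.0003,0.0005,-0.0003,0.58,0,0,0,0.0003,0.0005,-0.0003,0.57,0,0,0,0.0003,0.0005,-0.0003,0.57]' --squeeze 38

```text
clock: 16.4
position: [0.5337, -0.1122, 0.064]
ee_rot: [0.071, 0.998, -0.0, 0.001]
ft_force: [-0.1, 1.4, -2.4]
grip_width: 0.572
grasp_force: 13.8
```

Grip force dropped from 28 to 14 N, so the clip has snapped. I'll close slightly more to seat it.

Call:
play_rows --plan '[0,0,0,0,0,0,0.56,0,0,0,0,0,0,0.55,0,0,0,0,0,-0.0003,0.54,0,0,0,0,0,-0.0003,0.54]' --squeeze 32

```text
clock: 16.9
position: [0.5329, -0.1121, 0.064]
ee_rot: [0.071, 0.998, -0.0, 0.0]
ft_force: [-0.4, -2.0, -2.5]
grip_width: 0.544
grasp_force: 15.6
```

Call:
play_rows --plan '[0,0,0,0,0,0,0.53,0,0,0,0,0,0,0.52,0,0,0,0,0,0,0.52,0,0,0,0,0,0,0.52]' --squeeze 30

```text
clock: 17.4
position: [0.5328, -0.1118, 0.0638]
ee_rot: [0.07, 0.998, -0.0, -0.0]
ft_force: [-1.6, -4.7, -2.5]
grip_width: 0.523
grasp_force: 28.5
```

Run:
```python
from h import *
snap('scene','s10.png')
```

Call:
play_rows --plan '[0,0,0,0,-0.0005,0.0005,0.57,0,0,0,0,-0.0005,0.001,0.62,0,0,0,0,-0.0005,0.0018,0.67,0,0,0,0,-0.0005,0.0025,0.72,0,0,0,0,-0.0005,0.003,0.74,0,0,0,0,-0.0005,0.003,0.745,0,0,0,0,-0.0005,0.003,0.745]'

```text
clock: 18.32
position: [0.5328, -0.1121, 0.0609]
ee_rot: [0.07, 0.998, 0.0, 0.0]
ft_force: [-0.2, -0.3, -3.1]
grip_width: 0.745
grasp_force: 8.0
```

Call:
play_rows --plan '[0,0,0,0.012,0,0,0.745,0,0,0,0.025,0,0,0.745,0,0,0,0.04,0,0,0.745,0,0,0,0.05,0,0,0.745,0,0,0,0.063,0,0,0.745,0,0,0,0.063,0,0,0.745,0,0,0,0.063,0,0,0.745]'

```text
clock: 19.2
position: [0.4709, -0.1033, 0.0611]
ee_rot: [0.07, 0.998, 0.0, 0.0]
ft_force: [0.8, 0.8, -1.9]
grip_width: 0.748
grasp_force: 7.9
```

Run:
```python
from h import *
o=status.get_obs();print(o['position'],o['ft_force'],o['grip_width'],o['grasp_force'],o['clock'])
snap('top','t11.png'); M=cm('top'); d=np.array([np.cos(np.radians(-8)),np.sin(np.radians(-8)),0]);n=np.array([-d[1],d[0],0])
ear=np.array([.6324,-.1274,.069]); s=np.arange(-.024,.0241,.002)
print((s*1e3).astype(int))
for f in('top0','t6','t11'):
    g=cv2.imread(f'pics/{f}.png')[:,:,2]   # red: white ears high, green mat low
    for al in(-.010,-.004):
        uv=proj(M,[ear+al*d+k*n for k in s]).astype(np.float32)
        print(f,al,cv2.remap(g,uv[:,0],uv[:,1],cv2.INTER_LINEAR).ravel())
```

```text
[ 0.4709 -0.1033  0.0611] [ 0.7555  0.7919 -1.9152] 0.747548516787511 7.946048939072625 19.2
[-24 -22 -19 -17 -15 -13 -11  -9  -7  -5  -3  -1   0   2   4   6   8  10
  12  14  16  18  20  22  24]
top0 -0.01 [ 45  46  46  44  70 125 216 233 221 179 135 115 117 124 128 137 202 234
 232 188 146 118 111 104  96]
top0 -0.004 [ 45  53  69  86 104 119 191 224 224 208 196 191 201 211 214 208 221 230
 217 179 150 142 142 142 142]
t6 -0.01 [ 43  45  46  42  66 120 211 230 218 175 131 112 114 121 125 135 197 226
 220 175 138 115 108 103  95]
t6 -0.004 [ 45  52  68  84 102 117 188 221 221 204 191 186 197 206 210 206 219 225
 206 170 144 137 137 138 140]
t11 -0.01 [ 46  46  44  43  45  48  55  95 150 223 210 178 136 174 207 230 187 148
 120 120 115 112 107  98  89]
t11 -0.004 [ 44  46  53  63  71  78  91 129 189 220 229 223 207 217 231 235 205 165
 132 124 124 131 130 126 122]
```

The ear peaks moved from ±10 mm to about ±5 mm, so the clip is shut and stays shut. Next I'll put the pliers down on the mat.

Call:
play_rows --plan '[0,0,0,0.02,0.03,-0.005,0.745,0,0,0,0.04,0.08,-0.005,0.745,0,0,0,0.0515,0.12,-0.005,0.745,0,0,0,0.0515,0.131,0.015,0.745,0,0,0,0.0515,0.131,0.035,0.745,0,0,0,0.0515,0.131,0.046,0.745,0,0,0,0.0515,0.131,0.0495,0.745,0,0,0,0.0515,0.131,0.0495,0.745,0,0,0,0.0515,0.131,0.0495,0.8,0,0,0,0.0515,0.131,0.0495,1,0,0,0,0.0515,0.131,0.0495,1,0,0,0,0.0515,0.131,0.0495,1,0,0,0,0.0515,0.131,0.02,1,0,0,0,0.0515,0.131,-0.03,1,0,0,0,0.0515,0.131,-0.06,1,0,0,0,0.0515,0.131,-0.06,1,0,0,0,0.0515,0.131,-0.06,1]'

```text
clock: 21.38
position: [0.4374, 0.0336, 0.1203]
ee_rot: [0.07, 0.998, -0.0, -0.0]
ft_force: [-0.3, -0.5, -0.1]
grip_width: 0.998
grasp_force: 0.0
```

Run:
```python
from h import *
o=status.get_obs();print(o['position'],o['ft_force'],o['grip_width'],o['grasp_force'],o['clock'])
M=cm('wrist'); im=snap('wrist','w12.png')
# expected pliers on mat: check dark grips where they should be (flat, z=.016)
T=o['position']; a=np.radians(-8.05); d=np.array([np.cos(a),np.sin(a),0]);n=np.array([-d[1],d[0],0])
base=np.array([T[0],T[1],.016]); g=im.mean(2).astype(np.float32); s=np.arange(-.045,.0451,.003)
print((s*1e3).round().astype(int))
for al in(-.07,-.03,.005,.0475):
    uv=proj(M,[base+al*d+k*n for k in s]).astype(np.float32); print(al,cv2.remap(g,uv[:,0],uv[:,1],cv2.INTER_LINEAR).ravel().astype(int))
```

```text
[0.4374 0.0336 0.1203] [-0.3035 -0.5311 -0.0504] 0.998061589870886 0.0 21.375
[-45 -42 -39 -36 -33 -30 -27 -24 -21 -18 -15 -12  -9  -6  -3   0   3   6
   9  12  15  18  21  24  27  30  33  36  39  42  45]
-0.07 [139 133 131  78  47  50  45 124 130 132 141 135 118 119 120 112 106 113
 117 122 117 115 116  72  47  41  46  65 115 121 123]
-0.03 [139 130 126  88  45  49  47  82 131 126 136 137 138 113 109 113 119 121
 117 116 122 118  68  62  40  47  52 116 121 118 113]
0.005 [ 85  83  84  85  81  34  33  31  80  88  87  96  87 138 123 119 119 120
  78 109 144  96  77  35  42  44 116 110 110 127 127]
0.0475 [132 130 131 126 133 132 134 121 119  65 104 173  90  93  94  95  93  87
 157 155 124 117 118 116 124 125 114 113 116 116 125]
```

```bash
python3 -c "
from h import *
print(manip.hand_in())"
```

```text
the job is handed in; nothing more can be done
None
```

The job is handed in: the clip clicked shut between the pliers' jaws and looked shut in the top view once they were off, and the pliers are let go on the grey mat at about 21 s of the 58 s; I didn't measure the clip joint angles or the bystanders' positions, and the hand-in gave no verdict.

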